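# Rehang a stock trug on the empty display arm

### The arm

A 6-joint arm with a two-finger parallel gripper is mounted at the origin on the work surface. World frame = base frame: x ahead of the robot, y to its left, z up, the work surface at z = 0. Lengths are in m, angles in rad, forces in N, time in s.
With the tool pointing down it reaches from about 0.3 to 0.825 m from the base axis. Payload 5.4 kg.
Tool frame: the origin (TCP) lies midway between the tips of the shut fingers; the grasp point (between the pads) lies 19 mm behind it (env.grasp_offset is the distance from the TCP to the grasp point, in m); z points along the fingers, y is the line along which they close (so a half turn about z gives the same grasp; the last joint's range is limited). The gripper opens to 92 mm and grips with 3 to 60 N. Pads are 20 mm wide; open, the fingers measure 128 mm over their backs; the gripper's body (75 mm by 189 mm) begins 69 mm behind the grasp point.
Start: joints at [1.134, 0.158, 1.597, -0, 1.386, -0.21], TCP at [0.129, 0.56, 0.215] pointing down, gripper open.
Joint ranges: [-2.91, 2.91], [-0.94, 2.29], [0.18, 2.7], [-1.29, 4.43], [0.17, 2.64], [-3, 3]. Speed limits (rad/s): [2.57, 2.57, 3.14, 3.14, 3.14, 3.14].

### API

Orientations are given as a unit quaternion [x, y, z, w].
In Python, from workcell import status, get_image, camera_model, ticket, env gives the robot as it stands. The module is installed in compiled form; this text tells all that it offers.
- The arm moves only by the shell command python3 -m handwheel 'ROWS' [OPENING] [FORCE]. ROWS is JSON, a list of rows, each a list of 2 entries, a list of its own where there are three numbers: the shift along the world's x, y, z each as a share of 0.25 m, from -1 to 1, then the turn, a rotation vector about the world's x, y, z each as a share of pi/2 rad, from -1 to 1. In form: [[[x, y, z], [ax, ay, az]], ...]. A call has 1 to 10 rows; each row shifts and turns the commanded pose from where the row before left it; what a row does not reach is not made up. A row lasts 1/8 s, in which the tool goes at most 62.5 mm and 10.7 degrees, less where a joint would pass 70% of its speed; a pose out of reach is approached as far as the arm can. A call with a number of a shift or a turn outside -1 to 1 is refused whole. A call with a gripper value outside its range is refused whole. OPENING is the closure, from -1 (fully open) to 1 (shut), set as the call begins (- or left out, the last holds). The fingers move at their own pace and stop on an object; FORCE is the grip in N (left out, the last holds). Time passes only in rows, so rows that do not move let the fingers close. It gives the time, the measured TCP pose, the force, the opening and the grip force at its end, in the units of the state.
- status.sense(): the state, without advancing time (a new reading comes with each control period).
- get_image(name): name is "scene" or "top"; returns the picture (480x640x3 uint8, red, green, blue); there is no depth.
- camera_model(name): a dict with "fx", "fy", "cx", "cy" (pixels), "cam_to_world" (4x4, takes a point from camera to world coordinates). Camera axes: x right, y down, z forward; pixel columns grow to the right and rows downward; lengths in m; the calibration is good to about 2 mm. A picture is of the moment at which its call begins. camera_model takes no time and is no camera call.
- ticket.finish_job(): hands the job in; it is judged then, once.
The state is a dict: "time": time; "qpos": joint angles; "qvel": joint speeds; "tau": joint torques, N m; "position": TCP position; "eef_rot": TCP orientation; "wrist_force": force on the tool from outside, world axes, zero at the start; "ft_torque": the same for the moment, N m; "finger_gap": finger opening in m; "gripper_force": force on a finger pad.
Only numpy, scipy, OpenCV 4.12 (cv2) and the standard library are available. Lean on these libraries where they do the work, as an engineer would, in place of code of your own. Each camera call takes 0.05 s, during which the arm holds its last target. There are 200 camera calls.

### The job

Move the wooden trug of stock from the arm it hangs on to the arm of the empty stand, so that its handle bar drops fully into the slot across that arm, with the bar square and centred on it and the trug hanging level, and let go. Carry it level the whole way without setting it down, keep both pieces of stock in it, and leave everything else on the table where it is.

Things in the scene. Friction and masses are not known exactly. Their poses are not given: they have to be found in the camera images.
- trug_bar (a point): Centre of the trug's handle bar: straight, square, 12 x 12 mm, 168 mm long, along y (its z is up), 170 mm above the trug's underside. It starts in the full stand's slot; the arm passes under its middle 20 mm. Grasp it beside that, 25 to 60 mm from its centre, firmly (40 N or more, friction about 1), lest it tips: the trug weighs 220 to 450 g and its stock 180 g more.
- trug_floor (a point): Centre of the inner floor of the trug, 164 mm below the bar's centre: an open wooden box 112 (x) x 152 (y) x 52 mm high, with an upright at each y end (26 mm wide in x, inner faces 152 mm apart) that carries the bar. 112 mm is free between rim and bar; the stand's arm passes through there.
- full_stand: Steel stand that the trug hangs on at the start, the same as the empty stand in all sizes. Origin on the post's axis at table height, z up; its arm points along the stand's own -x. The bar lies in its slot: lift it at least 15 mm, then draw the trug along -x past the arm's tip, 65 mm beyond the slot's centre.
- empty_stand: Steel stand with no trug: 130 mm foot, 22 mm post, 34 mm sleeve head (top at 278 mm). Origin on the post's axis at table height, z up. A level arm runs through the head along the stand's own -x, roughly to the robot: 16 mm wide, centred on y = 0, flat top at z = 270 mm, underside 238 mm, its plain tip 65 mm beyond the centre of the one slot across its top.
- empty_head (a point): Top of the empty stand's sleeve head, on the post's axis, axes as the stand's. The arm is clamped at a new length each time: the slot's centre lies 105 to 145 mm from here along -x, unreported: find it by sight or feel. The slot is 18 mm long (x), 14 mm deep, open at the sides. Centre of the bar: z = 276 mm on the flat top, 262 mm when seated.
- crock_center (a point): Centre of a small lidded stoneware crock, 46 mm wide, 46 high, loose in the trug.
- weight_center (a point): Centre of a brass balance weight, 38 mm wide, 40 high, loose in the trug.
- bowl: Bystander: bowl, 110 mm wide, 50 mm high; origin under its centre. To be left alone.
- mug: Bystander: mug, 74 mm wide, 85 mm high; origin under its centre. To be left alone.
- plate: Bystander: plate, 170 mm wide, 18 mm high; origin under its centre. To be left alone.
- spoon: Bystander: spoon lying down; origin under its centre. To be left alone.
- flask: Bystander: green glass flask, 70 mm wide, 190 mm high; origin under its centre. To be left alone.
- candlestick: Bystander: brass candlestick, 80 mm wide, 105 mm high; origin under its centre. To be left alone.
- jar: Bystander: earthenware jar, 80 mm wide, 100 mm high; origin under its centre. To be left alone.
Not all that is in view belongs to the job. Of the things shaped like the part that bears crock_center, the white one is meant. Leave any orange look-alike of the part that bears trug_bar alone.

How it is judged:
On the way, in this order (a step that is already met when the one before it is completed fails the run):
1. the trug is off its first arm, carried clear of it (horizontal distance between trug_bar and full_stand above 0.225 m and height (world z) of trug_bar above 0.24 m), for 0.1 s.
2. the bar is down in the slot of the empty stand's arm (x of trug_bar in the frame of empty_stand between -0.155 and -0.095 m and y of trug_bar in the frame of empty_stand between -0.015 and 0.015 m and z of trug_bar in the frame of empty_stand between 0.257 and 0.267 m and angle between trug_bar's own z axis and vertical below 0.12 rad), for 0.2 s.
At the end, for the whole second after the job is handed in: The trug hangs on the formerly empty stand's arm with its bar in the slot (bar centre 262 mm up, within 5 mm), centred on the arm within 15 mm, square to it within 0.25 rad, level within 0.12 rad, with the crock and the weight in it (all of step 2 and angle between the y axis of trug_bar and the y axis of empty_stand, either way round below 0.25 rad and x of crock_center in the frame of trug_bar between -0.055 and 0.055 m and y of crock_center in the frame of trug_bar between -0.075 and 0.075 m and z of crock_center in the frame of trug_bar between -0.17 and -0.11 m and x of weight_center in the frame of trug_bar between -0.055 and 0.055 m and y of weight_center in the frame of trug_bar between -0.075 and 0.075 m and z of weight_center in the frame of trug_bar between -0.17 and -0.11 m); the robot touches nothing.
It fails at once if the trug tips by more than 0.3 rad (angle between trug_bar's own z axis and vertical above 0.3 rad).
It fails at once if the trug is set down or dropped (its bar comes below 0.21 m) (height (world z) of trug_bar below 0.21 m).
It fails at once if a bystander is shifted by more than 30 mm (distance of any of bowl, mug, plate, spoon, flask, candlestick, jar from where it was at the start of the episode above 0.03 m).
It also fails if it takes over 64 s, if anything falls off the work surface, if the arm or the gripper's body presses on something with over 40 N, if the wrist force passes 120 N, or if a joint passes its speed limit or range.

## Working session

There is one attempt and no reset: what is moved stays moved. The work goes in short steps, Python scripts to look and compute and a shell command to move; the robot and the scene stay as the last step left them, time stands still between calls to the robot, and variables do not carry over. Pictures are saved under pics/ and viewed, at most 10 in all, crops included, and the job is handed in when it is done.

```bash
mkdir -p pics; cat > h.py <<'E'
import numpy as np, cv2
from workcell import status, get_image, camera_model, ticket, env
def save(name, f, crop=None, s=1):
    im=get_image(name)[:,:,::-1]
    cv2.imwrite('pics/raw_'+f,im)
    if crop: x0,y0,x1,y1=crop; im=cv2.resize(im[y0:y1,x0:x1],None,fx=s,fy=s,interpolation=cv2.INTER_CUBIC)
    cv2.imwrite('pics/'+f,im)
def P(name):
    c=camera_model(name);K=np.array([[c['fx'],0,c['cx']],[0,c['fy'],c['cy']],[0,0,1]])
    return K,np.array(c['cam_to_world'])
def ray(name,u,v):
    K,T=P(name);d=T[:3,:3]@np.linalg.inv(K)@[u,v,1];return T[:3,3],d/np.linalg.norm(d)
def atz(name,u,v,z):
    o,d=ray(name,u,v);return o+d*(z-o[2])/d[2]
def tri(a,b):
    o1,d1=ray('scene',*a);o2,d2=ray('top',*b)
    s=np.linalg.lstsq(np.c_[d1,-d2],o2-o1,rcond=None)[0]
    p,q=o1+d1*s[0],o2+d2*s[1];return (p+q)/2,np.linalg.norm(p-q)
def proj(name,p):
    K,T=P(name);q=K@(T[:3,:3].T@(np.array(p)-T[:3,3]));return q[:2]/q[2]
E
python3 -c "
from h import *
save('scene','s1.png');save('top','t1.png')
for n in('scene','top'):print(P(n)[1].round(3),camera_model(n)['fx'])
print(status.sense(),env.grasp_offset)"
```

```text
[[ 0.593  0.491 -0.638  1.501]
 [ 0.805 -0.354  0.476 -0.678]
 [ 0.008 -0.796 -0.605  1.029]
 [ 0.     0.     0.     1.   ]] 440.5691127732968
[[-0.013 -0.987  0.158  0.409]
 [-1.     0.011 -0.016  0.005]
 [ 0.014 -0.158 -0.987  1.33 ]
 [ 0.     0.     0.     1.   ]] 455.53199226548406
{'time': 0.1, 'qpos': array([ 1.13391250e+00,  1.59011368e-01,  1.59807070e+00, -1.37723883e-05,
        1.38617633e+00, -2.10100866e-01]), 'qvel': array([-0.00133729, -0.0012362 , -0.00234217, -0.00033502, -0.00155539,
       -0.00030618]), 'tau': array([ 3.23949207e-04, -3.86503744e+01, -3.22961175e+01,  7.04153627e-02,
        3.38453392e-02, -6.01895340e-05]), 'position': array([0.12907417, 0.55976451, 0.21372096]), 'eef_rot': array([ 1.13147346e-01,  9.93577870e-01, -7.91824306e-04, -2.58336390e-04]), 'wrist_force': array([ 0.15061227,  0.18076087, -1.09968975]), 'ft_torque': array([-0.02267402, -0.00974555, -0.01433791]), 'gripper_force': 0.0, 'finger_gap': 0.09194108871138683} 0.0187
```

View pics/s1.png

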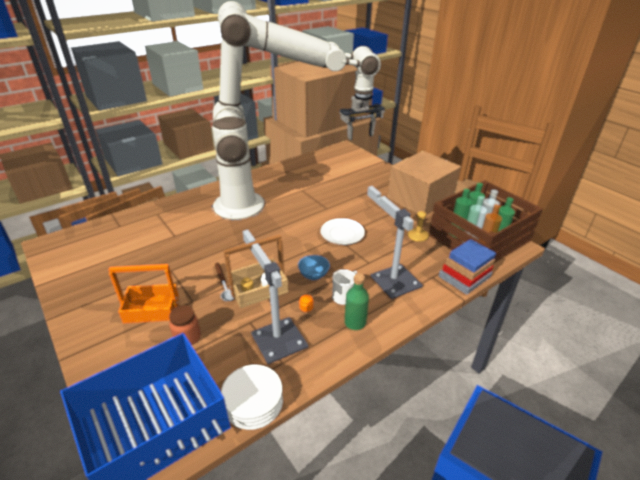

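View pics/t1.png

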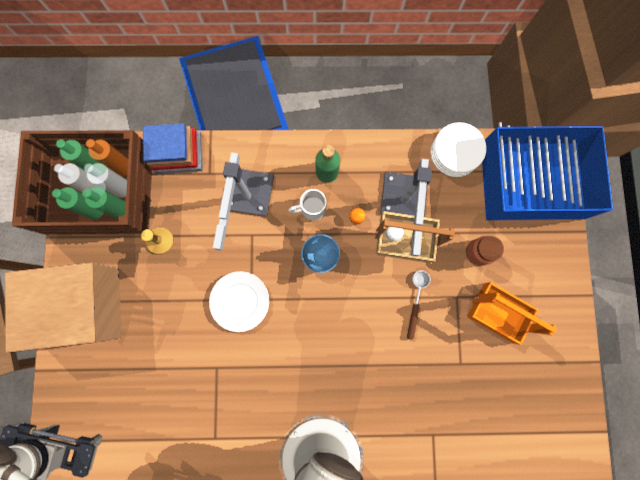

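The scene view shows the trug on the full stand at about (258,270). The empty stand's head is at about (405,218) and its arm tip at (370,190). In the top view the empty arm runs from (236,155) to (220,246), and the trug bar from (385,217) to (450,233). I'll enlarge both stands next.

```bash
python3 -c "
from h import *
t=cv2.imread('pics/raw_t1.png');s=cv2.imread('pics/raw_s1.png')
r=lambda a,x,y,w,h,f:cv2.resize(a[y:y+h,x:x+w],None,fx=f,fy=f,interpolation=cv2.INTER_CUBIC)
cv2.imwrite('pics/c1.png',np.hstack([r(t,200,145,80,120,5),r(t,375,150,80,120,5)]))
cv2.imwrite('pics/c2.png',np.hstack([r(s,360,175,66,100,6),r(s,220,225,66,100,6)]))
"
```

```text
(no output)
```

View pics/c1.png

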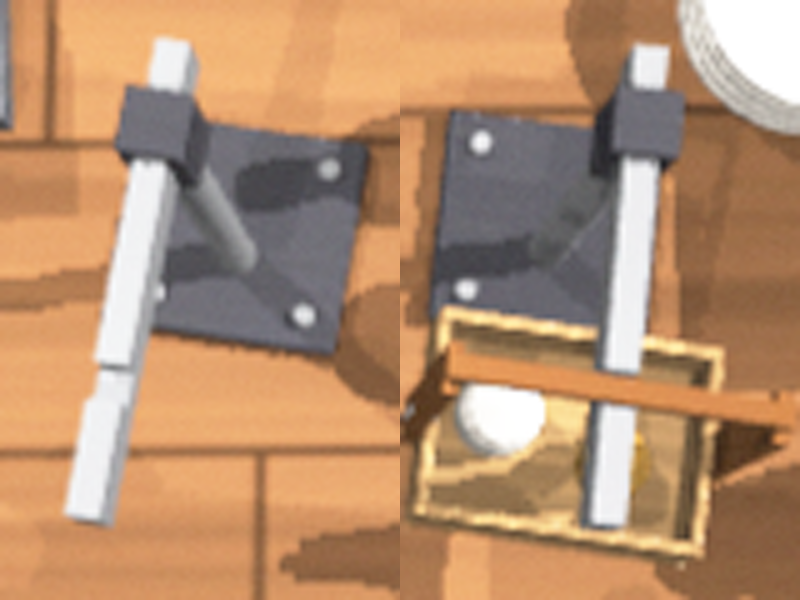

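View pics/c2.png

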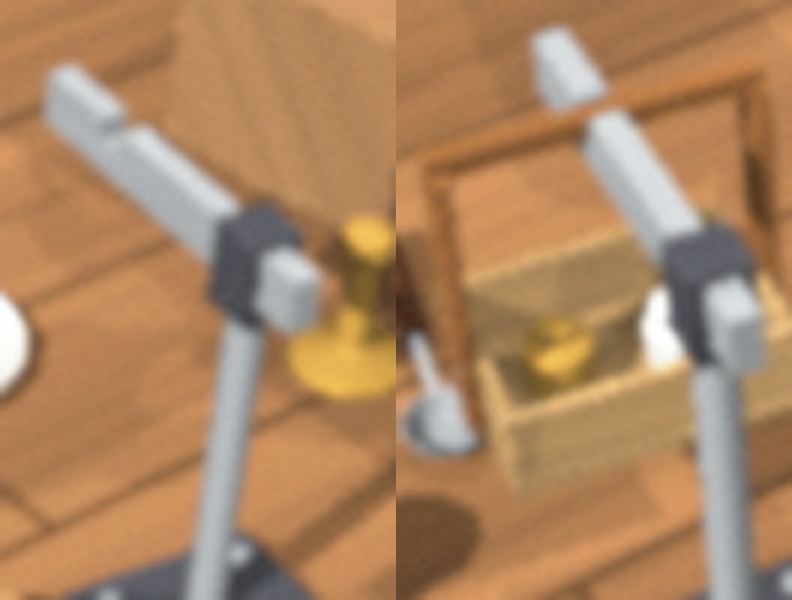

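The crops show the empty arm's slot clearly, at about (109,382) in the top crop and (122,130) in the scene crop. The bar crosses the full arm at about (620,385) in the top crop. I'll triangulate these points and check them with a wireframe overlay.

```bash
cat > m.py <<'E'
from h import *
f5=lambda x,y,ox:((x+.5)/5-.5+ox[0],(y+.5)/5-.5+ox[1])
f6=lambda x,y,ox:((x+.5)/6-.5+ox[0],(y+.5)/6-.5+ox[1])
tE=(200,145);tF=(375,150);sE=(360,175);sF=(220,225)
pt={'Eslot':((122,130),(109,382),.270,sE,tE,0),'Etip':((58,75),(84,517),.270,sE,tE,0),'Ehead':((260,238),(158,123),.278,sE,tE,0),
'Fhead':((709-396,258),(648-400,122),.278,sF,tF,0),'Ftip':((550-396,38),(605-400,520),.270,sF,tF,0),
'barcross':((598-396,112),(622-400,382),.268,sF,tF,0)}
for k,(a,b,z,so,to,_) in pt.items():
    a=f6(*a,so);b=f5(*b,to)
    print(k,*[np.round(v,4) for v in tri(a,b)],'top@z',atz('top',*b,z).round(4),'scene@z',atz('scene',*a,z).round(4))
E
python3 m.py
cat > fit.py <<'E'
from h import *
# per-edge overlay
def R(a):return np.array([[np.cos(a),-np.sin(a),0],[np.sin(a),np.cos(a),0],[0,0,1]])
def box(xr,yr,zr):
    c=np.array([[x,y,z] for x in xr for y in yr for z in zr]);e=[(i,j) for i in range(8) for j in range(i) if sum(abs(c[i]-c[j])>1e-9)==1];return c,e
def overlay(name,src,x,y,a,slot,crop,s,tr=False,bar=None):
    im=cv2.imread(src);x0,y0,w,h=crop
    im=cv2.resize(im[y0:y0+h,x0:x0+w],None,fx=s,fy=s,interpolation=cv2.INTER_CUBIC)
    B=[(box((-.017,.017),(-.017,.017),(.23,.278)),(255,0,255)),(box((-slot-.065,-slot-.009),(-.008,.008),(.238,.27)),(0,0,255)),(box((-slot+.009,-.017),(-.008,.008),(.238,.27)),(0,255,0))]
    if bar is not None:B.append((box((-slot-.006,-slot+.006),(-.084+bar,.084+bar),(.256,.268)),(255,255,0)))
    for (c,e),col in B:
        q=[((proj(name,R(a)@p+[x,y,0])-[x0,y0]+.5)*s-.5) for p in c]
        for i,j in e: cv2.line(im,tuple(int(v*8) for v in q[i]),tuple(int(v*8) for v in q[j]),col,1,cv2.LINE_AA,3)
    return im
E
```

```text
Eslot [0.6127 0.2305 0.2667] 0.0002 top@z [0.6121 0.2299 0.27  ] scene@z [0.6165 0.2264 0.27  ]
Etip [0.5482 0.2405 0.2677] 0.0003 top@z [0.548  0.2401 0.27  ] scene@z [0.551  0.2375 0.27  ]
Ehead [0.7387 0.2096 0.2712] 0.0014 top@z [0.7362 0.2077 0.278 ] scene@z [0.7457 0.2025 0.278 ]
Fhead [ 0.7215 -0.2543  0.2747] 0.0011 top@z [ 0.7203 -0.254   0.278 ] scene@z [ 0.7253 -0.2557  0.278 ]
Ftip [ 0.5294 -0.2271  0.2691] 0.001 top@z [ 0.5295 -0.2264  0.27  ] scene@z [ 0.5302 -0.228   0.27  ]
barcross [ 0.5953 -0.2378  0.2693] 0.0004 top@z [ 0.5956 -0.2379  0.268 ] scene@z [ 0.5936 -0.2373  0.268 ]
```

```bash
python3 -c "
from fit import *
E=(.737,.2085,-.168,.127);F=(.721,-.2545,-.143,.1275)
a=overlay('top','pics/raw_t1.png',*E,(200,145,80,120),5);b=overlay('top','pics/raw_t1.png',*F,(375,150,80,120),5,bar=0)
cv2.imwrite('pics/o1.png',np.hstack([a,b]))
a=overlay('scene','pics/raw_s1.png',*E,(360,175,66,100),6);b=overlay('scene','pics/raw_s1.png',*F,(220,225,66,100),6,bar=0)
cv2.imwrite('pics/o2.png',np.hstack([a,b]))
"
```

```text
(no output)
```

View pics/o1.png

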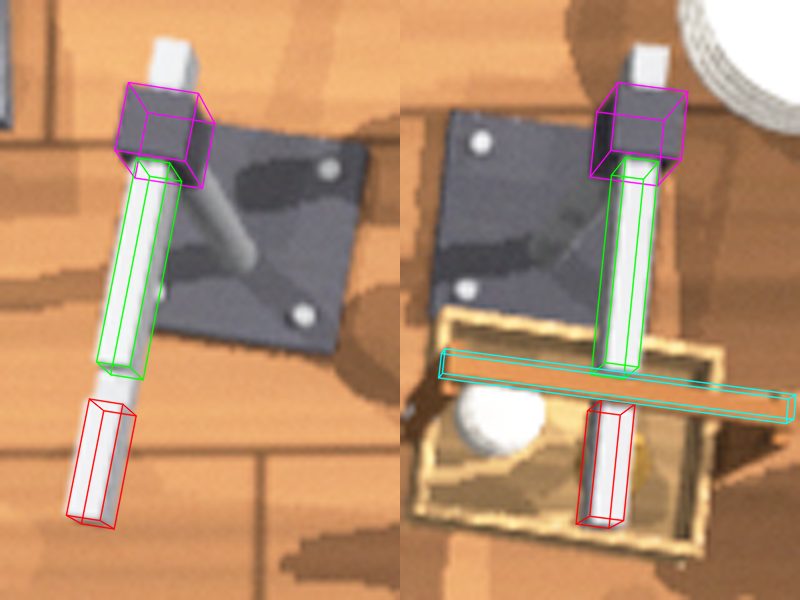

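View pics/o2.png

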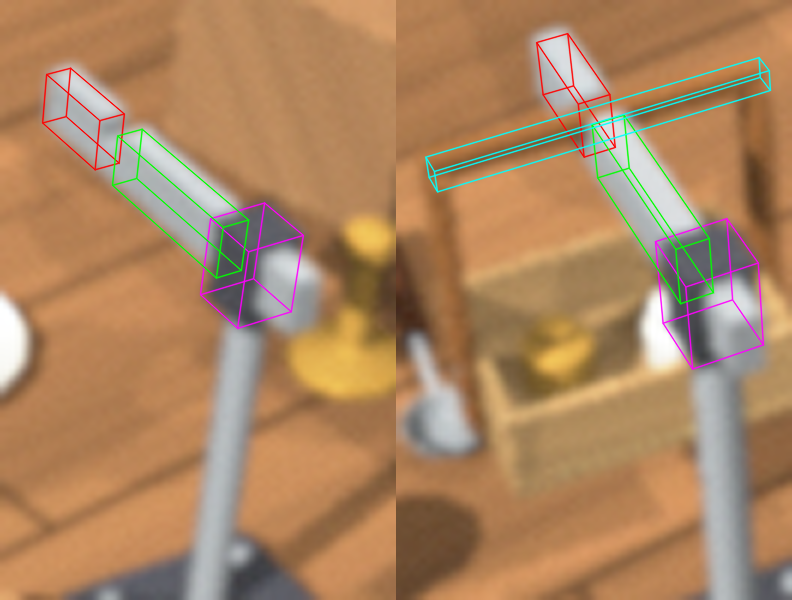

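The overlays agree with both views to about 2 mm:

| Item | Position |
|---|---|
| Empty slot centre | (0.612, 0.230), arm yaw -0.168, 127 mm from the head |
| Bar centre | (0.595, -0.236), yaw -0.143 |

I'll grip the bar 35 mm towards +y, at (0.600, -0.202). First I raise the tool and move above it.

```bash
python3 -m handwheel '[[[0,0,0.13],[0,0,0]],[[0,0,0.13],[0,0,0]],[[0,0,0.13],[0,0,0]],[[0,0,0.13],[0,0,0]],[[0.094,-0.152,0],[0,0,-0.079]],[[0.094,-0.152,0],[0,0,-0.079]],[[0.094,-0.152,0],[0,0,-0.079]],[[0.094,-0.152,0],[0,0,-0.079]],[[0.094,-0.152,0],[0,0,-0.079]],[[0.094,-0.152,0],[0,0,-0.079]]]' -1 60 && python3 -m handwheel '[[[0.094,-0.152,0],[0,0,-0.079]],[[0.094,-0.152,0],[0,0,-0.079]],[[0.094,-0.152,0],[0,0,-0.079]],[[0.094,-0.152,0],[0,0,-0.079]],[[0.094,-0.152,0],[0,0,-0.079]],[[0.094,-0.152,0],[0,0,-0.079]],[[0.094,-0.152,0],[0,0,0]],[[0.094,-0.152,0],[0,0,0]],[[0.094,-0.152,0],[0,0,0]],[[0.094,-0.152,0],[0,0,0]]]' && python3 -m handwheel '[[[0.094,-0.152,0],[0,0,0]],[[0.094,-0.152,0],[0,0,0]],[[0.094,-0.152,0],[0,0,0]],[[0.094,-0.152,0],[0,0,0]],[[0,0,0],[0,0,0]],[[0,0,0],[0,0,0]],[[0,0,0],[0,0,0]]]'
cat > w.py <<'E'
from h import *
from scipy.spatial.transform import Rotation as Ro
s=status.sense();M=Ro.from_quat(s['eef_rot']).as_matrix()
print('t',s['time'],'p',s['position'].round(4),'y',M[:,1].round(4),'yaw',round(np.arctan2(M[1,1],M[0,1]),4),'z',M[:,2].round(4),'F',s['wrist_force'].round(2),'T',s['ft_torque'].round(3),'gap',round(s['finger_gap'],4),s['gripper_force'])
E
python3 w.py
```

```text
time: 1.35
position: [0.2707, 0.3309, 0.3442]
eef_rot: [0.469, 0.883, -0.0, -0.0]
wrist_force: [0.0, -0.7, 0.5]
finger_gap: 0.092
gripper_force: 0.0
time: 2.6
position: [0.5057, -0.0491, 0.3441]
eef_rot: [0.757, 0.654, -0.0, -0.0]
wrist_force: [0.4, -0.1, 0.6]
finger_gap: 0.092
gripper_force: 0.0
time: 3.48
position: [0.599, -0.1986, 0.3451]
eef_rot: [0.756, 0.654, 0.0, 0.0]
wrist_force: [-0.1, 1.1, 0.1]
finger_gap: 0.0915
gripper_force: 0.0
t 3.475 p [ 0.599  -0.1986  0.3451] y [ 9.897e-01 -1.434e-01  5.000e-04] yaw -0.1439 z [ 5.e-04 -0.e+00 -1.e+00] F [-0.06  1.11  0.13] T [-0.09   0.065  0.009] gap 0.0915 0.0
```

```bash
python3 -m handwheel '[[[0.002,-0.006,-0.068],[0,0,0]],[[0.002,-0.006,-0.068],[0,0,0]],[[0,0,-0.068],[0,0,0]],[[0,0,-0.068],[0,0,0]],[[0,0,-0.068],[0,0,0]],[[0,0,-0.068],[0,0,0]],[[0,0,0],[0,0,0]],[[0,0,0],[0,0,0]]]' -1 60 >/dev/null; python3 w.py; python3 -m handwheel '[[[0,0,0],[0,0,0]],[[0,0,0],[0,0,0]],[[0,0,0],[0,0,0]],[[0,0,0],[0,0,0]],[[0,0,0],[0,0,0]],[[0,0,0],[0,0,0]],[[0,0,0],[0,0,0]],[[0,0,0],[0,0,0]]]' 1 60 >/dev/null;  python3 w.py
```

```text
t 4.475 p [ 0.6006 -0.2029  0.2432] y [ 0.9895 -0.1446  0.001 ] yaw -0.1451 z [ 9.e-04 -5.e-04 -1.e+00] F [ 0.38 -1.14 -0.04] T [-0.066  0.084 -0.041] gap 0.0916 0.0
t 5.475 p [ 0.6001 -0.2027  0.2425] y [ 9.895e-01 -1.446e-01 -6.000e-04] yaw -0.1451 z [-5.e-04  2.e-04 -1.e+00] F [-2.46  0.19  1.19] T [ 0.065  0.494 -0.002] gap 0.0142 1.0661385208368301
```

```bash
python3 -m handwheel '[[[0,0,0],[0,0,0]],[[0,0,0],[0,0,0]],[[0,0,0],[0,0,0]],[[0,0,0],[0,0,0]],[[0,0,0],[0,0,0]],[[0,0,0],[0,0,0]]]' 1 60 >/dev/null;  python3 w.py
```

```text
t 6.225 p [ 0.6002 -0.2027  0.2426] y [ 9.895e-01 -1.446e-01 -3.000e-04] yaw -0.1451 z [-3.e-04  2.e-04 -1.e+00] F [-2.39  0.31  1.46] T [ 0.073  0.439 -0.007] gap 0.0114 59.827988147735596
```

Gripped at 60 N with a gap of about 12 mm, which matches the bar. I'll lift 40 mm gently.

```bash
python3 -m handwheel '[[[0,0,0.01],[0,0,0]],[[0,0,0.02],[0,0,0]],[[0,0,0.02],[0,0,0]],[[0,0,0.02],[0,0,0]],[[0,0,0.02],[0,0,0]],[[0,0,0.02],[0,0,0]],[[0,0,0.02],[0,0,0]],[[0,0,0.02],[0,0,0]],[[0,0,0.01],[0,0,0]],[[0,0,0],[0,0,0]]]' >/dev/null;  python3 w.py; python3 -c "
from h import *
save('scene','s2.png',(210,205,340,305),6)"
```

```text
t 7.475 p [ 0.6004 -0.2028  0.2828] y [ 9.895e-01 -1.446e-01  4.000e-04] yaw -0.1451 z [ 4.e-04 -2.e-04 -1.e+00] F [-0.21  0.38 -5.14] T [ 0.044  0.052 -0.029] gap 0.0112 59.86253499984741
```

View pics/s2.png

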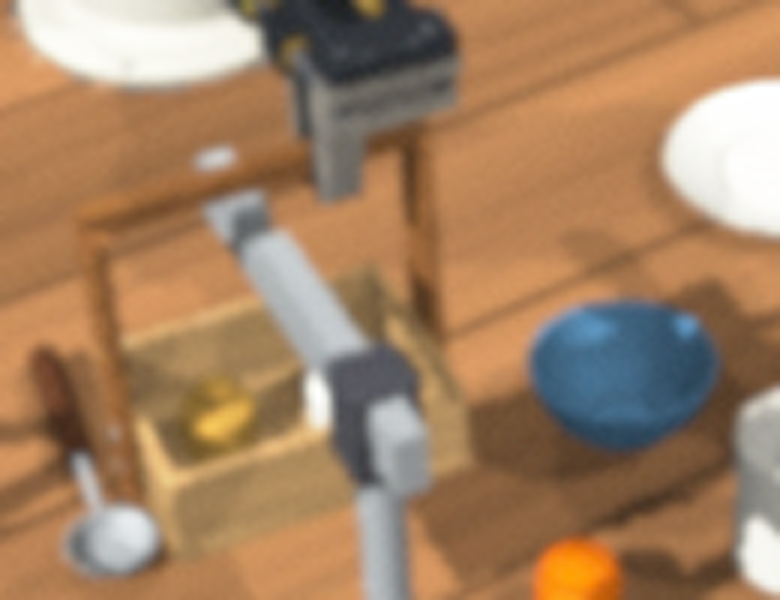

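The bar is clear above the slot and level, with the stock still inside: brass at (220,410), white at (317,398). Next I draw it out along the stand's -x.

```bash
python3 -m handwheel '[[[-0.02,0.003,0],[0,0,0]],[[-0.04,0.006,0],[0,0,0]],[[-0.06,0.009,0],[0,0,0]],[[-0.06,0.009,0],[0,0,0]],[[-0.06,0.009,0],[0,0,0]],[[-0.06,0.009,0],[0,0,0]],[[-0.06,0.009,0],[0,0,0]],[[-0.06,0.009,0],[0,0,0]],[[-0.04,0.006,0],[0,0,0]],[[-0.02,0.003,0],[0,0,0]]]' >/dev/null;  python3 w.py; python3 -m handwheel '[[[0,0,0],[0,0,0]],[[0,0,0],[0,0,0]],[[0,0,0],[0,0,0]]]'>/dev/null; python3 w.py
```

```text
t 8.775 p [ 0.4797 -0.1846  0.2827] y [ 9.895e-01 -1.448e-01  2.000e-04] yaw -0.1453 z [ 2.e-04 -2.e-04 -1.e+00] F [ 0.29 -0.37 -5.3 ] T [ 0.065 -0.08   0.064] gap 0.0117 59.866681694984436
t 9.15 p [ 0.4806 -0.1848  0.2825] y [ 9.895e-01 -1.444e-01 -1.000e-04] yaw -0.145 z [-0.e+00  1.e-04 -1.e+00] F [ 0.34 -0.45 -4.28] T [ 0.052  0.076 -0.013] gap 0.0111 59.85898733139038
```

```bash
python3 -m handwheel '[[[0,0.02,0],[0,0,0]],[[0,0.04,0],[0,0,0]],[[0,0.06,0],[0,0,0]],[[0,0.08,0],[0,0,0]],[[0,0.1,0],[0,0,0]],[[0.009,0.1,0],[0,0,0]],[[0.01,0.1,0],[0,0,0]],[[0.01,0.1,0],[0,0,-0.001]],[[0.01,0.1,0],[0,0,-0.002]],[[0.01,0.1,0],[0,0,-0.002]]]' >/dev/null;  python3 w.py; python3 -m handwheel '[[[0.01,0.1,0],[0,0,-0.002]],[[0.01,0.1,0],[0,0,-0.002]],[[0.01,0.1,0],[0,0,-0.002]],[[0.01,0.1,0],[0,0,-0.002]],[[0.01,0.1,0],[0,0,-0.002]],[[0.01,0.1,0],[0,0,0]],[[0.01,0.1,0],[0,0,0]],[[0.01,0.1,0],[0,0,0]],[[0.01,0.08,0],[0,0,0]],[[0,0.06,0],[0,0,0]]]'>/dev/null; python3 w.py; python3 -m handwheel '[[[0,0.06,0],[0,0,0]],[[0,0.04,0],[0,0,0]],[[0,0.02,0],[0,0,0]],[[0,0,0],[0,0,0]],[[0,0,0],[0,0,0]],[[0,0,0],[0,0,0]]]'>/dev/null; python3 w.py; python3 -c "
from h import *
save('scene','s3.png');save('top','t3.png')
t=cv2.imread('pics/raw_t3.png');s=cv2.imread('pics/raw_s3.png')
r=lambda a,x,y,w,h,f:cv2.resize(a[y:y+h,x:x+w],None,fx=f,fy=f,interpolation=cv2.INTER_CUBIC)
cv2.imwrite('pics/c3.png',np.hstack([r(t,150,145,95,145,4),r(s,325,145,100,145,4)]))"
```

```text
t 10.4 p [0.4922 0.0174 0.2828] y [ 9.884e-01 -1.516e-01  4.000e-04] yaw -0.1522 z [ 4.e-04  3.e-04 -1.e+00] F [ 0.84  0.94 -5.62] T [ 0.063  0.028 -0.011] gap 0.0112 59.862114787101746
t 11.65 p [0.5147 0.2517 0.2826] y [ 0.986 -0.167  0.   ] yaw -0.1678 z [ 0.  0. -1.] F [-0.95 -0.16 -4.2 ] T [-0.004  0.089 -0.039] gap 0.0114 59.857415556907654
t 12.4 p [0.5152 0.2798 0.2826] y [ 0.9857 -0.1685  0.    ] yaw -0.1693 z [ 0.e+00 -2.e-04 -1.e+00] F [-0.02 -0.48 -4.21] T [0.069 0.062 0.028] gap 0.0111 59.85999584197998
```

View pics/c3.png

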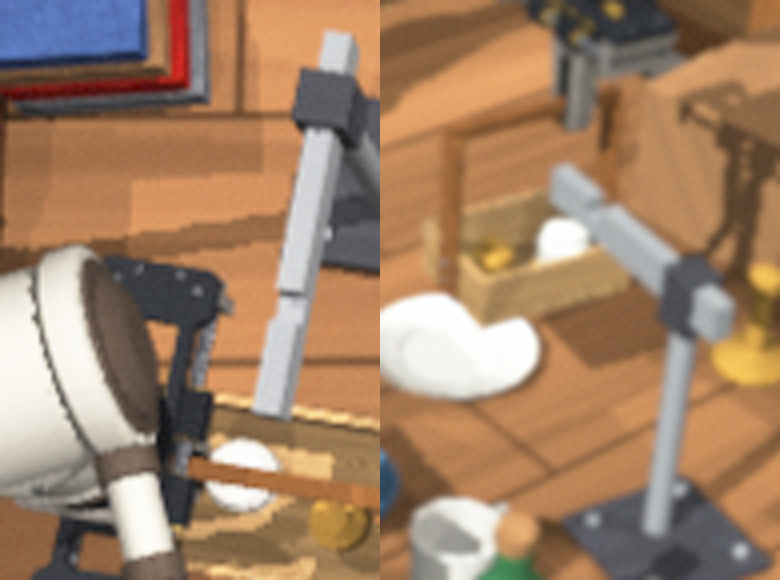

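The trug hangs level beyond the tip of the empty arm, with both pieces inside: crock at (240,470) and weight at (340,522) in the top crop. I'll move in over the slot.

```bash
python3 -m handwheel '[[[0.02,-0.003,0],[0,0,0]],[[0.04,-0.006,0],[0,0,0]],[[0.06,-0.01,0],[0,0,0]],[[0.06,-0.01,0],[0,0,0]],[[0.06,-0.01,0],[0,0,0]],[[0.06,-0.01,0],[0,0,0]],[[0.06,-0.01,0],[0,0,0]],[[0.04,-0.006,0],[0,0,0]],[[0.014,-0.002,0],[0,0,0]],[[0,0,0],[0,0,0]]]' >/dev/null;  python3 w.py; python3 -m handwheel '[[[0,0,-0.02],[0,0,0]],[[0,0,-0.03],[0,0,0]],[[0,0,-0.02],[0,0,0]],[[0,0,0],[0,0,0]],[[0,0,0],[0,0,0]],[[0,0,0],[0,0,0]]]'>/dev/null; python3 w.py; python3 -c "
from h import *
save('scene','s4.png');save('top','t4.png')
t=cv2.imread('pics/raw_t4.png');s=cv2.imread('pics/raw_s4.png')
r=lambda a,x,y,w,h,f:cv2.resize(a[y:y+h,x:x+w],None,fx=f,fy=f,interpolation=cv2.INTER_CUBIC)
cv2.imwrite('pics/c4.png',np.hstack([r(t,190,170,80,120,5),r(s,350,165,80,120,5)]))"
```

```text
t 13.75 p [0.6186 0.2635 0.2824] y [ 9.858e-01 -1.679e-01 -4.000e-04] yaw -0.1687 z [-4.e-04 -0.e+00 -1.e+00] F [ 0.37  0.76 -4.34] T [ 0.081  0.068 -0.036] gap 0.0113 59.85794126987457
t 14.5 p [0.6187 0.2636 0.2655] y [ 9.858e-01 -1.679e-01  7.000e-04] yaw -0.1687 z [ 7.e-04  2.e-04 -1.e+00] F [ 0.21  0.03 -3.9 ] T [ 0.11   0.02  -0.042] gap 0.0116 59.86067712306976
```

View pics/c4.png

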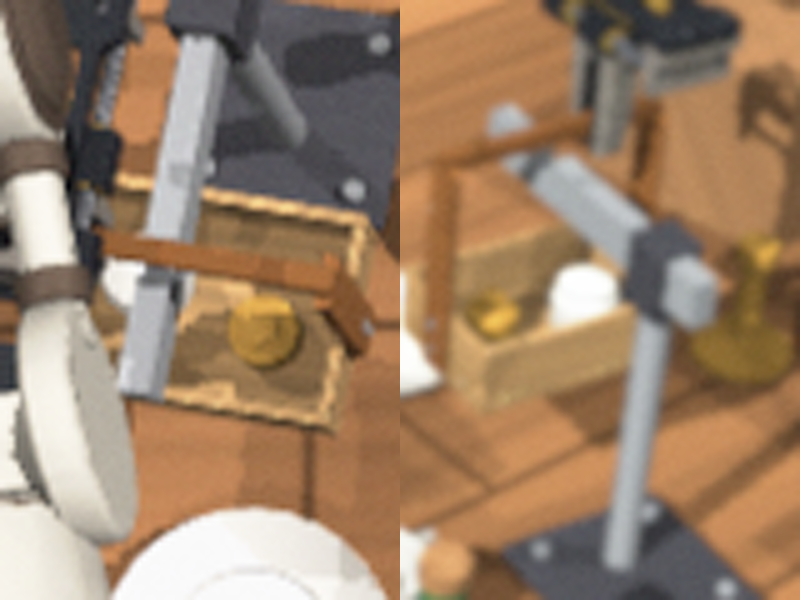

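The bar sits just over the slot, about 8 mm above the flat top. I'll lower it slowly and watch the force.

```bash
python3 -m handwheel '[[[0,0,-0.012],[0,0,0]],[[0,0,-0.012],[0,0,0]],[[0,0,-0.012],[0,0,0]],[[0,0,0],[0,0,0]]]' >/dev/null;  python3 w.py; python3 -m handwheel '[[[0,0,-0.01],[0,0,0]],[[0,0,0],[0,0,0]],[[0,0,0],[0,0,0]]]'>/dev/null; python3 w.py
```

```text
t 15.1 p [0.6183 0.2634 0.2555] y [ 9.858e-01 -1.679e-01 -9.000e-04] yaw -0.1687 z [-1.e-03 -2.e-04 -1.e+00] F [ 0.89  0.58 -4.41] T [0.112 0.135 0.035] gap 0.0115 59.857420921325684
t 15.475 p [0.6186 0.2635 0.2536] y [ 0.9858 -0.1679 -0.    ] yaw -0.1687 z [-0.  0. -1.] F [ 0.07 -0.09 -4.27] T [0.107 0.029 0.006] gap 0.0108 59.85978662967682
```

```bash
python3 -m handwheel '[[[0,0,-0.012],[0,0,0]],[[0,0,-0.012],[0,0,0]],[[0,0,-0.012],[0,0,0]],[[0,0,0],[0,0,0]],[[0,0,0],[0,0,0]]]' >/dev/null;  python3 w.py; python3 -m handwheel '[[[0,0,-0.005],[0,0,0]],[[0,0,0],[0,0,0]],[[0,0,0],[0,0,0]]]'>/dev/null; python3 w.py
```

```text
t 16.1 p [0.6186 0.2635 0.2447] y [ 9.858e-01 -1.679e-01  1.000e-04] yaw -0.1687 z [ 1.e-04  0.e+00 -1.e+00] F [ 1.03 -0.16 -5.32] T [0.062 0.087 0.009] gap 0.0114 59.85995650291443
t 16.475 p [0.6186 0.2635 0.2434] y [ 9.858e-01 -1.679e-01  1.000e-04] yaw -0.1687 z [ 1.e-04 -0.e+00 -1.e+00] F [ 0.03 -0.07 -4.43] T [0.081 0.039 0.04 ] gap 0.0114 59.85999584197998
```

```bash
python3 -m handwheel '[[[0,0,-0.003],[0,0,0]],[[0,0,0],[0,0,0]],[[0,0,0],[0,0,0]]]' >/dev/null;  python3 w.py; python3 -m handwheel '[[[0,0,-0.003],[0,0,0]],[[0,0,0],[0,0,0]],[[0,0,0],[0,0,0]]]'>/dev/null; python3 w.py
```

```text
t 16.85 p [0.6186 0.2635 0.2428] y [ 9.858e-01 -1.678e-01  3.000e-04] yaw -0.1686 z [ 4.e-04  1.e-04 -1.e+00] F [-0.74  0.91 -3.76] T [ 0.02   0.073 -0.066] gap 0.0114 59.85872983932495
t 17.225 p [0.6187 0.2636 0.2425] y [ 9.858e-01 -1.678e-01  8.000e-04] yaw -0.1686 z [ 8.e-04  2.e-04 -1.e+00] F [-1.39  0.09  0.9 ] T [-0.056  0.274 -0.025] gap 0.0116 59.84529197216034
```

The load is off and the height equals that at pickup, so the bar is seated. Releasing and withdrawing upward.

```bash
python3 -m handwheel '[[[0,0,0],[0,0,0]],[[0,0,0],[0,0,0]],[[0,0,0],[0,0,0]],[[0,0,0],[0,0,0]],[[0,0,0],[0,0,0]],[[0,0,0],[0,0,0]],[[0,0,0],[0,0,0]],[[0,0,0],[0,0,0]]]' -1 >/dev/null;  python3 w.py; python3 -m handwheel '[[[0,0,0.02],[0,0,0]],[[0,0,0.06],[0,0,0]],[[0,0,0.06],[0,0,0]],[[0,0,0.06],[0,0,0]],[[0,0,0.06],[0,0,0]],[[0,0,0.06],[0,0,0]],[[0,0,0.06],[0,0,0]],[[0,0,0.06],[0,0,0]],[[0,0,0],[0,0,0]]]'>/dev/null; python3 -m handwheel '[[[-0.1,0,0],[0,0,0]],[[-0.15,0,0],[0,0,0]],[[-0.15,0,0],[0,0,0]],[[-0.15,0,0],[0,0,0]],[[-0.15,0,0],[0,0,0]],[[-0.1,0,0],[0,0,0]],[[0,0,0],[0,0,0]],[[0,0,0],[0,0,0]]]'>/dev/null; python3 w.py; python3 -c "
from h import *
save('scene','s5.png');save('top','t5.png')
t=cv2.imread('pics/raw_t5.png');s=cv2.imread('pics/raw_s5.png')
r=lambda a,x,y,w,h,f:cv2.resize(a[y:y+h,x:x+w],None,fx=f,fy=f,interpolation=cv2.INTER_CUBIC)
cv2.imwrite('pics/c5.png',np.hstack([r(t,180,145,80,120,5),r(s,345,165,80,120,5)]))"
```

```text
t 18.225 p [0.6185 0.2635 0.2418] y [ 0.9858 -0.1678 -0.    ] yaw -0.1686 z [-0. -0. -1.] F [-0.82  0.29  0.3 ] T [-0.117  0.061  0.019] gap 0.089 0.0
t 20.35 p [0.4191 0.2634 0.3515] y [ 9.858e-01 -1.681e-01 -1.000e-04] yaw -0.169 z [-2.e-04 -2.e-04 -1.e+00] F [ 0.04  0.51 -0.27] T [-0.019  0.023 -0.092] gap 0.0919 0.0
```

View pics/c5.png

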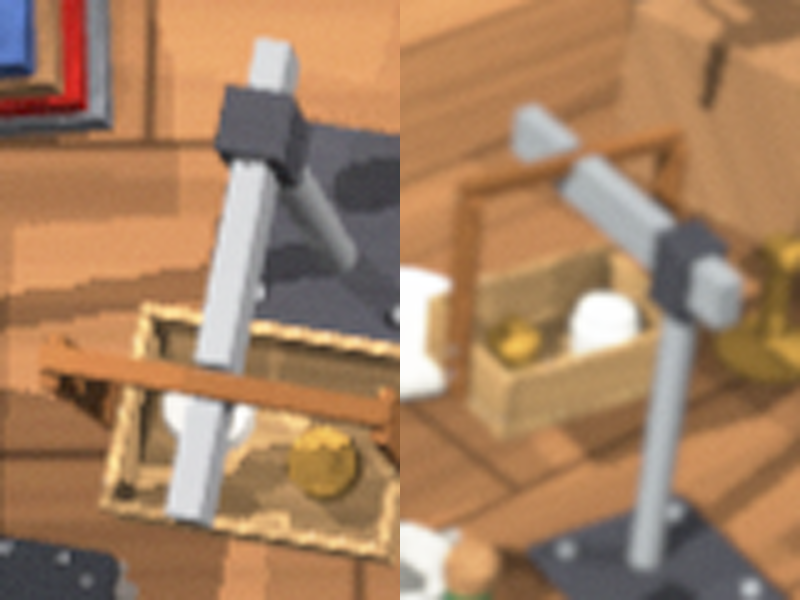

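The bar is down in the slot and centred: its ends are at x≈40 and 395 in the top crop, and the arm is at about 217. The trug looks level, with both pieces of stock in it.

```bash
python3 -c "
from h import *
print(ticket.finish_job())"
```

```text
the job is handed in; nothing more can be done
None
```

The trug now hangs in the empty stand's slot, centred and looking level in the last pictures with both pieces of stock in it, and the job is handed in after about 20 s of robot time; the judge returned no verdict.

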